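Refit the pointer knob of the humidity controller

ROBOT

A 6-joint arm with a two-finger parallel gripper is mounted at the origin on the work surface. World frame = base frame: x ahead of the robot, y to its left, z up, the work surface at z = 0. Lengths are in mm, angles in degrees, forces in N, time in s.
With the tool pointing down it reaches from about 300 to 850 mm from the base axis. Payload 4.2 kg.
Tool frame: the origin (TCP) lies on the centre line of the jaws, within the pads' length; the fingertips stand 14 mm ahead of it and the grasp point (between the pads) lies 5 mm behind it; z points along the fingers, y is the line along which they close (so a half turn about z gives the same grasp; the last joint's range is limited). The gripper opens to 91 mm and grips with 3 to 60 N. Pads are 32 mm wide; open, the fingers measure 118 mm over their backs; the gripper's body (76 mm by 178 mm) begins 60 mm behind the grasp point.
Start: joints at [-65.031, 18.312, 89.639, -0, 72.044, -1.146], TCP at [253.109, -516.312, 227.976] pointing down, gripper open.
Joint ranges: [-177.97, 177.97], [-48.28, 115.42], [12.27, 149.76], [-77.06, 257.06], [2.81, 150.46], [-146.56, 146.56]. Speed limits (degrees/s): [147.25, 147.25, 180, 180, 180, 180].

INTERFACE

Orientations are given as [roll, pitch, yaw] about the fixed x, y, z axes, in that order (R = Rz(yaw) Ry(pitch) Rx(roll)).
In Python, from workcell import env gives the robot as it stands.
- The arm moves only by the tool arm_command, never from a script. Its argument "motion" is a list of rows, each an object with "offset": the shift along the tool's x, y, z in m, a list of three; "spin": the turn about the tool's z in rad. In form: [{"offset": [tx, ty, tz], "spin": spin}, ...]. A call has 1 to 5 rows; each row shifts and turns the commanded pose from where the row before left it, along the tool's axes as they then stand; what a row does not reach is not made up. A row lasts 1/8 s, in which the tool goes at most 62.5 mm and 10.7 degrees, less where a joint would pass 70% of its speed; a pose out of reach is approached as far as the arm can. A call with a gripper value outside its range is refused whole. "jaw" is the finger opening in m, from 0 to 0.0912, set as the call begins (left out, the last holds). The fingers move at their own pace and stop on an object; "newtons" is the grip in N (left out, the last holds). Time passes only in rows, so rows that do not move let the fingers close. It gives the time, the measured TCP pose, the force, the opening and the grip force at its end, in the units of the state.
- env.state(): the state, without advancing time (a new reading comes with each control period).
- env.grab_frame(name): name is "side" or "top"; returns (picture, depth): 400x640x3 uint8, blue, green, red; 400x640 float32, mm along the optical axis (not along the pixel's ray), 0 where there is no reading.
- env.camera_model(name): a dict with "fx", "fy", "cx", "cy" (pixels), "eye" and "rotation" of the camera in the world. Camera axes: x right, y down, z forward; pixel columns grow to the right and rows downward; lengths in mm; the calibration is good to about 2 mm. A picture is of the moment at which its call begins. camera_model takes no time and is no camera call.
- env.job_done(): hands the job in; it is judged then, once.
Trained networks look in the newest picture that a camera, given by its name, has taken for a name from the list of things; names that differ only in an ending like _2 or _b are one class to them, and where a whole thing is asked for, a point or a joint stands for the part that bears it (a point fixed in the world has none). Each returns a list of dicts, best first, with "score" (0 to 1); they miss things now and then, are a little off and sometimes report something else, mostly with a low value. They report only what shows in the picture. A call takes as long as a camera call. They do not tell look-alikes from the thing itself.
- env.boxes_of(camera, target): "bbox" ([left, top, right, bottom] in pixels, round what is visible of it).
- env.pinpoint(camera, target): "location" ([column, row] in pixels: a listed point, or the origin of a listed thing).
The state is a dict: "time_s": time; "qpos": joint angles; "qvel": joint speeds; "effort": joint torques, N m; "ee_pos": TCP position; "ee_rot": TCP orientation; "force": force on the tool from outside, world axes, zero at the start; "torque": the same for the moment, N m; "gripper_width": finger opening in mm; "gripper_force": force on a finger pad.
Only numpy, scipy, OpenCV 4.12 (cv2) and the standard library are available. Lean on these libraries where they do the work, as an engineer would, in place of code of your own. Each camera call takes 0.05 s, during which the arm holds its last target. There are 200 camera calls.

TASK

The pointer knob has come off the archive's humidity controller. Put the eight-sided knob back on the keyed shaft, pressing down while turning it slowly until it drops fully home; only then turn it on clockwise (seen from above) until its pointer stands at the long raised mark, and let go. Leave the other things on the table where they are.

Things in the scene. Friction and masses are not known exactly. Their poses are not given: they have to be found in the camera images.
- knob_center (a point): The loose knob to refit: black plastic, eight-sided (42 mm across flats, flats facing 0, 45, 90.. degrees from its x), 40 mm high, about 80 g, standing upright on the table, bore down. Point on its axis, 20 mm above its underside; z up, x towards its pointer. The flats reach 30 mm up; above them it is round, 41 mm across, with a thin rib along x on the top.
- knob_bore (a point): Mouth of the knob's bore: on its axis at its underside, axes as knob_center. The bore is 14 mm across and 30 mm deep, with one keyway 6 mm wide, reaching 13.5 mm from the axis, in direction x (under the pointer), over the whole depth.
- knob_pointer (a point): Tip of the knob's pointer, a nub at its foot 5 mm wide and 6 mm high: the point lies 30 mm from the knob's axis in its x direction, 4 mm above its underside.
- dial_axis (a point): Dial centre on top of the humidity controller, a fixed grey housing 170 mm (x) by 150 mm (y), 60 mm high. Point on the shaft's axis at the dial face; z up, x and y the housing's. The steel shaft rises from the face: a shoulder 28 mm across, 3 mm high, on which the knob rests when home; then 12 mm diameter up to 26 mm over the face and a cone to 30 mm, 5 mm across at its tip.
- shaft_tip (a point): Tip of the shaft, 30 mm over the dial face; axes are the housing's. The shaft has one key, 4 mm wide with a rounded top, reaching 12 mm from its axis, from 3 to 15 mm over the face. Off its key the knob rides with its underside 15 mm over the face; it drops 12 mm when the keyway meets the key (play about 0.1 rad either way). The shaft is stiff (0.15 Nm) and stays where it is left.
- end_mark (a point): Place of the pointer's tip when the knob is home and turned to the long raised dark mark: 30 mm from the shaft's axis, 7 mm over the dial face, at -0.7 rad from the housing's x. The mark is a bar 5 mm wide, 36 to 60 mm from the axis. The key's direction at the start is not measured: anywhere from +0.9 to 0 rad (counter-clockwise positive). Stops: +1.0 rad and 0.05 rad past the mark.
- round_knob_center (a point): Bystander: a round black knob of another device, 48 mm across the foot, 36 mm above, 30 mm high; point at its centre.
- tape_center (a point): Bystander: roll of paper tape lying flat, 60 mm across, 19 mm high; point at its centre.
- driver_grip (a point): Bystander: screwdriver, 180 mm long, lying; point in its handle.
- mug_center (a point): Bystander: white mug, 76 mm across, 90 mm high; point at its centre.
- jar_center (a point): Bystander: glass jar, 56 mm across, 60 mm high; point at its centre.
- book_center (a point): Bystander: green book lying flat, 130 by 190 by 28 mm; point at its centre.
There are look-alikes about, which are no part of the job. What is shaped like the part that bears dial_axis but yellow is not meant.

How it is judged (in metres and radians):
On the way:
1. the knob is fully home on the keyed shaft while its pointer is still away from the mark (z of knob_center in the frame of dial_axis below 0.0255 m and horizontal distance between knob_center and dial_axis below 0.004 m and angle between knob_center's own z axis and vertical below 0.1 rad and distance between knob_pointer and end_mark above 0.01 m), for 0.1 s.
At the end, for the whole second after the job is handed in: The knob is home on the shoulder (its centre less than 25.5 mm above the dial face, within 4 mm of the shaft's axis, tilted less than 0.1 rad), its pointer tip is within 8 mm of the end mark's point (about 15 degrees), and it is at rest and released (z of knob_center in the frame of dial_axis below 0.0255 m and horizontal distance between knob_center and dial_axis below 0.004 m and angle between knob_center's own z axis and vertical below 0.1 rad and distance between knob_pointer and end_mark below 0.008 m and linear speed of knob below 0.01 m/s and angular speed of knob below 0.1 rad/s); the robot touches nothing.
It fails at once if a bystander is moved by more than 3 cm (distance of any of round_knob_center, tape_center, driver_grip, mug_center, jar_center, book_center from where it was at the start of the episode above 0.03 m).
It also fails if it takes over 54 s, if anything falls off the work surface, if the arm or the gripper's body presses on something with over 40 N, if the wrist force passes 120 N, or if a joint passes its speed limit or range.

## Working session

There is one attempt and no reset: what is moved stays moved. The work goes in short steps, Python scripts to look and compute and a tool call to move; the robot and the scene stay as the last step left them, time stands still between calls to the robot, and variables do not carry over. Pictures are saved under pics/ and viewed, at most 10 in all, crops included, and the job is handed in when it is done.

Besides the shell and the picture viewer there is one more tool, called as name([rows], argument=value, ...), one row to a line, values as JSON. arm_command: Moves the arm, as the interface text tells. Its arguments: {"type":"object","properties":{"motion":{"type":"array"},"jaw":{"type":"number"},"newtons":{"type":"number"}},"required":["motion"]}

```bash
mkdir -p pics
cat > h.py <<'E'
from workcell import env
import numpy as np, cv2
def ray(cam,px,z=None,depth=None):
    m=env.camera_model(cam);R=np.array(m["rotation"]);e=np.array(m["eye"])
    d=R@np.array([(px[0]-m["cx"])/m["fx"],(px[1]-m["cy"])/m["fy"],1.])
    if z is not None: return e+d*(z-e[2])/d[2]
    return e+d*depth
def proj(cam,p):
    m=env.camera_model(cam);R=np.array(m["rotation"]);e=np.array(m["eye"])
    c=R.T@(np.array(p)-e);return [m["fx"]*c[0]/c[2]+m["cx"],m["fy"]*c[1]/c[2]+m["cy"]]
E
python3 - <<'E'
from h import *
np.set_printoptions(precision=1,suppress=True)
print(env.state())
for c in("top","side"):
    p,d=env.grab_frame(c);cv2.imwrite(f"pics/{c}0.png",p);np.save(f"{c}0.npy",d)
    print(c,env.camera_model(c))
    for t in("knob_center","knob_pointer","dial_axis","shaft_tip","end_mark","round_knob_center"):
        for r in env.pinpoint(c,t)[:3]:
            u=r["location"];dd=d[int(u[1]),int(u[0])]
            print(t,round(r["score"],2),np.array(u),ray(c,u,depth=dd))
E
```

```text
{'time_s': 0.0, 'qpos': array([-65. ,  18.4,  89.7,  -0. ,  72. ,  -1.1]), 'qvel': array([ 0. ,  0. , -0.1,  0. , -0.2, -0. ]), 'effort': array([  0. , -41.2, -23.2,   0.1,   0. ,  -0. ]), 'ee_pos': array([ 252.9, -515.9,  227.1]), 'ee_rot': array([-179.9,   -0. ,   26.1]), 'force': array([-0.2, -0.6, -1.3]), 'torque': array([ 0., -0.,  0.]), 'gripper_force': 0.0, 'gripper_width': 91.11113055429517}
top {'fx': 363.7006438737434, 'fy': 363.7006438737434, 'cx': 324.6619670913224, 'cy': 199.46130637515841, 'eye': array([379.7,  24.7, 936.7]), 'rotation': array([-168.3,    0.3,  -91. ])}
knob_center 0.66 [404.3 185.9] [-116994.4 -117349.5 -116437.5]
knob_pointer 0.53 [398.5 173.6] [-120905.5 -121260.6 -120348.6]
dial_axis 0.88 [284.6 210.1] [-63835.2 -64190.2 -63278.2]
dial_axis 0.83 [221.8 319.7] [-35336.1 -35691.1 -34779.1]
shaft_tip 0.75 [286.6 205.5] [-62910.6 -63265.6 -62353.6]
shaft_tip 0.71 [219.1 321.5] [-33846.6 -34201.6 -33289.6]
end_mark 0.86 [292.5 197.5] [-67770.2 -68125.2 -67213.2]
end_mark 0.75 [227.6 309.6] [-38579.6 -38934.7 -38022.7]
round_knob_center 0.54 [391.5 227.2]
[... 258 characters left out ...]
[-129.9,    0.5, -172.4])}
knob_center 0.59 [309.7 163.6] [-217206.  -216740.  -216861.4]
knob_center 0.24 [322.5 218.7] [-182405.3 -181939.3 -182060.7]
knob_pointer 0.61 [303.9 170.5] [-220879.1 -220413.1 -220534.5]
dial_axis 0.8 [322.  217.9] [-182112.3 -181646.3 -181767.7]
dial_axis 0.78 [422.7 276.5] [-186335.4 -185869.4 -185990.8]
shaft_tip 0.97 [320.2 205.8] [-189207.1 -188741.  -188862.5]
shaft_tip 0.68 [345.  173.3] [-235855.8 -235389.7 -235511.2]
shaft_tip 0.55 [427.7 264.4] [-193296.9 -192830.9 -192952.3]
end_mark 0.78 [416.5 268.2] [-188437.7 -187971.7 -188093.1]
end_mark 0.66 [310.6 211.9] [-183305.6 -182839.6 -182961. ]
end_mark 0.59 [343.3 174.5] [-226109.7 -225643.6 -225765.1]
```

View pics/top0.png

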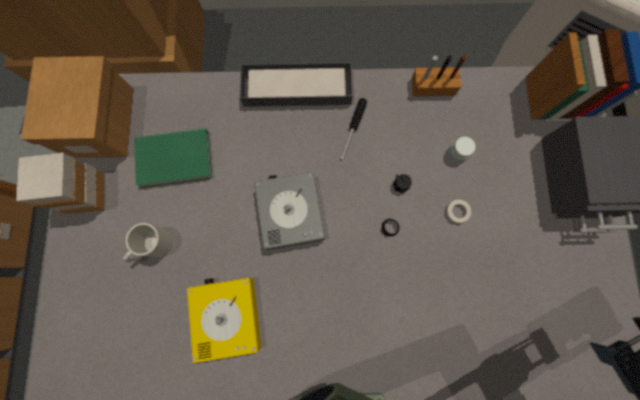

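View pics/side0.png

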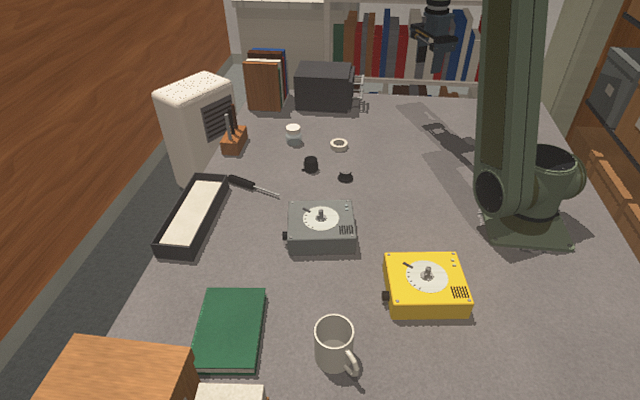

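The top view shows the grey housing's dial at about (289,209), the octagonal knob at (403,184), the round knob at (391,228) and the yellow look-alike at (222,320). The side view agrees. "rotation" is a set of Euler angles, so I'll fix the helper.

```bash
sed -i 's/R=np.array(m\["rotation"\])/R=Rotation.from_euler("xyz",m["rotation"],degrees=True).as_matrix()/; 2a from scipy.spatial.transform import Rotation' h.py
python3 - <<'E'
from h import *
np.set_printoptions(precision=1,suppress=True)
T=dict(knob_center=20,knob_pointer=4,dial_axis=60,shaft_tip=90,end_mark=67)
P={"top":dict(knob_center=(404.3,185.9),knob_pointer=(398.5,173.6),dial_axis=(284.6,210.1),shaft_tip=(286.6,205.5),end_mark=(292.5,197.5)),
"side":dict(knob_center=(309.7,163.6),knob_pointer=(303.9,170.5),dial_axis=(322,217.9),shaft_tip=(320.2,205.8),end_mark=(310.6,211.9))}
for c in P:
    d=np.load(c+"0.npy")
    for t,u in P[c].items(): print(c,t,ray(c,u,z=T[t]),ray(c,u,depth=d[int(u[1]),int(u[0])]))
t=cv2.imread("pics/top0.png");s=cv2.imread("pics/side0.png")
f=lambda i,x,y,w,h:cv2.resize(i[y:y+h,x:x+w],(400,300),interpolation=cv2.INTER_CUBIC)
cv2.imwrite("pics/c0.png",np.vstack([np.hstack([f(t,380,165,50,37),f(t,250,172,80,60)]),np.hstack([f(s,285,145,50,37),f(s,275,185,90,67)])]))
E
```

```text
top knob_center [ 601.2 -180.1   20. ] [ 595.5 -174.9   43.3]
top knob_pointer [ 638.9 -170.3    4. ] [ 639.8 -171.     0.5]
top dial_axis [536.  125.2  60. ] [535.3 124.8  63.6]
top shaft_tip [541.6 117.1  90. ] [541.8 117.2  89.3]
top end_mark [565.7 105.2  67. ] [567.  105.8  61. ]
side knob_center [ 610.5 -172.9   20. ] [ 606.6 -150.3   35.9]
side knob_pointer [ 626.8 -155.7    4. ] [ 628.2 -163.1   -1.4]
side dial_axis [533.2 118.9  60. ] [532.9 121.2  62.1]
side shaft_tip [539.2 107.1  90. ] [544.6  68.8  56.8]
side end_mark [564.2 107.4  67. ] [566.6  93.7  54.7]
```

View pics/c0.png

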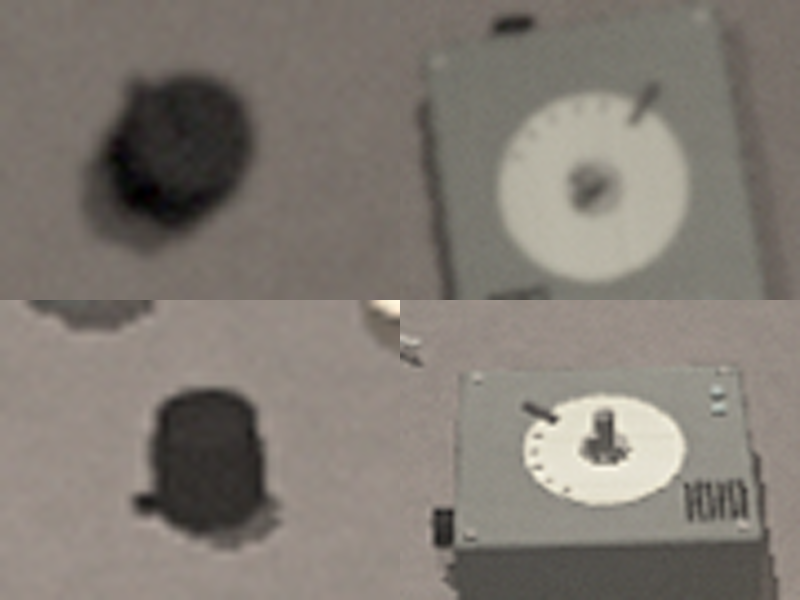

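Run:
```python
from h import *
np.set_printoptions(precision=1,suppress=True)
def comp(c,mask,roi,z):
    x,y,w,h=roi;m=np.zeros_like(mask);m[y:y+h,x:x+w]=mask[y:y+h,x:x+w]
    n,l,s,cc=cv2.connectedComponentsWithStats(m)
    i=1+np.argmax(s[1:,4]);pts=cv2.findContours((l==i).astype(np.uint8),0,1)[0][0]
    W=np.array([ray(c,p[0],z=z)[:2] for p in pts],np.float32)
    return W,cv2.fitEllipse(cv2.convexHull(W))
for c,r in(("top",(255,180,65,60)),("side",(300,200,45,35))):
    g=cv2.imread(f"pics/{c}0.png").min(2)
    W,e=comp(c,(g>135).astype(np.uint8),r,60);print(c,"disc",e)
    print("housing?")
for n,c,u,z in(("ktop","top",(403.5,181.7),40),("nub","top",(397.5,175.7),5),("ktop","side",(310.9,157.6),40),("nub","side",(302.3,170),4),
 ("mark","top",(299,192.6),61),("mark","side",(306,211),61),("sh","top",(288,207.5),75),("shtip","side",(320.6,209.8),90),
 ("A","top",(257,184.6),60),("B","top",(312,175.8),60),("fl","side",(291.2,204.8),60),("fr","side",(351,201.8),60)):
    print(n,c,ray(c,u,z=z))
d=np.load("top0.npy")
# knob top by depth
R=[]
for v in range(165,202):
  for u in range(380,430):
    p=ray("top",(u,v),depth=d[v,u])
    if 33<p[2]<50:R.append(p)
R=np.array(R);print("knob depth",len(R),R.mean(0),np.median(R,0),R.min(0),R.max(0))
H=[]
for v in range(165,260):
  for u in range(245,335):
    p=ray("top",(u,v),depth=d[v,u])
    if 50<p[2]<70:H.append(p)
H=np.array(H,np.float32);print("housing",np.median(H,0),cv2.minAreaRect(H[:,:2].copy()))
```

```text
top disc ((539.0932006835938, 116.2431640625), (91.23725128173828, 92.1011962890625), 162.39035034179688)
housing?
side disc ((531.008056640625, 99.488037109375), (130.28366088867188, 148.31675720214844), 16.323429107666016)
housing?
ktop top [ 607.3 -174.2   40. ]
nub top [ 632.9 -167.1    5. ]
ktop side [ 606.9 -177.5   40. ]
nub side [ 632.3 -157.8    4. ]
mark top [579.   89.7  61. ]
mark side [577.8  98.7  61. ]
sh top [539.5 115.3  75. ]
shtip side [536.2 122.1  90. ]
A top [601.6 194.2  60. ]
B top [621.6  57.3  60. ]
fl side [620.8  77.8  60. ]
fr side [464.7  46.3  60. ]
knob depth 204 [ 608.2 -173.1   40.1] [ 608.6 -172.9   40.3] [ 587.3 -193.2   33.1] [ 628.1 -153.6   45.1]Traceback (most recent call last):
  File "<stdin>", line 28, in <module>
  File "h.py", line 5, in ray
    m=env.camera_model(cam);R=Rotation.from_euler("xyz",m["rotation"],degrees=True).as_matrix();e=np.array(m["eye"])
ValueError: time passes only in moves, steps and waits
```

arm_command([
  {"offset": [0.04, -0.013, 0], "spin": 0},
  {"offset": [0.054, -0.0175, 0], "spin": 0},
  {"offset": [0.054, -0.0175, 0], "spin": 0},
  {"offset": [0.054, -0.0175, 0], "spin": 0},
  {"offset": [0.054, -0.0175, 0], "spin": 0},
], jaw=0.085, newtons=30)

```text
time_s: 1.32
ee_pos: [447.6, -327.8, 228.2]
ee_rot: [180.0, -0.0, 26.1]
force: [0.1, -0.0, -0.8]
gripper_width: 84.8
gripper_force: 0.0
```

arm_command([
  {"offset": [0.054, -0.0175, 0], "spin": 0},
  {"offset": [0.054, -0.0175, 0.02], "spin": 0},
  {"offset": [0.054, -0.0175, 0.02], "spin": 0},
  {"offset": [0.051, -0.0165, 0.02], "spin": 0},
  {"offset": [0, 0, 0.02], "spin": 0},
])

```text
time_s: 1.95
ee_pos: [609.9, -170.4, 146.9]
ee_rot: [180.0, -0.1, 26.4]
force: [-0.8, -0.9, -0.4]
gripper_width: 85.4
gripper_force: 0.0
```

```bash
cat > h.py <<'E'
from workcell import env
import numpy as np, cv2
from scipy.spatial.transform import Rotation
M={c:env.camera_model(c) for c in("top","side")}
for m in M.values(): m["R"]=Rotation.from_euler("xyz",m["rotation"],degrees=True).as_matrix()
def ray(cam,px,z=None,depth=None):
    m=M[cam];e=np.array(m["eye"])
    d=m["R"]@np.array([(px[0]-m["cx"])/m["fx"],(px[1]-m["cy"])/m["fy"],1.])
    return e+d*((z-e[2])/d[2] if z is not None else depth)
def cloud(cam,d,roi):
    x,y,w,h=roi
    return np.array([ray(cam,(u,v),depth=d[v,u]) for v in range(y,y+h) for u in range(x,x+w) if d[v,u]>0])
np.set_printoptions(precision=1,suppress=True)
E
python3 - <<'E'
from h import *
s=env.state();print(s["time_s"],s["ee_pos"],s["ee_rot"],s["force"],s["qpos"])
d=np.load("top0.npy");H=cloud("top",d,(245,165,90,95));H=H[(H[:,2]>50)&(H[:,2]<70)].astype(np.float32)
print(np.median(H,0),cv2.minAreaRect(H[:,:2].copy()))
d=np.load("side0.npy");H=cloud("side",d,(280,190,85,70));T=H[(H[:,2]>57)&(H[:,2]<66)].astype(np.float32)
print(np.median(T,0),cv2.minAreaRect(T[:,:2].copy()))
S=H[(H[:,2]>72)&(H[:,2]<95)];print("shaft side",S)
d=np.load("top0.npy");H=cloud("top",d,(275,195,30,30));S=H[(H[:,2]>68)];print("shaft top",S)
d=np.load("side0.npy");H=cloud("side",d,(285,145,50,37));S=H[(H[:,2]>36)&(H[:,2]<44)];print("knob side",len(S),S.mean(0),S.min(0),S.max(0))
S=H[(H[:,2]>8)];print("knob side",len(S),S.mean(0),S.min(0),S.max(0))
p,d=env.grab_frame("side");cv2.imwrite("pics/s1.png",cv2.resize(p[80:240,230:390],(600,600),interpolation=cv2.INTER_CUBIC));np.save("s1.npy",d)
E
```

```text
1.95 [ 609.9 -170.4  146.9] [180.   -0.1  26.4] [-0.8 -0.9 -0.4] [-16.7  26.7  88.5   0.   64.8  46.9]
[534.7 116.5  60.4] ((538.6470947265625, 116.40982818603516), (170.1669158935547, 149.8508758544922), 9.151800155639648)
[535.4 127.6  58.7] ((537.6934814453125, 119.72811889648438), (168.46060180664062, 150.15310668945312), 10.066120147705078)
shaft side [[541.  116.8  87.5]
 [539.2 111.4  83. ]
 [536.6 111.8  83.6]
 [543.4 118.   84.9]
 [540.5 120.4  87.3]
 [538.  119.8  87.1]
 [535.6 118.8  86.5]
 [532.9 119.9  87.7]
 [542.8 122.3  85.4]
 [540.2 122.3  85.7]
 [537.8 121.6  85.3]
 [533.  119.5  84. ]
 [542.8 122.4  82.2]
 [540.  124.3  84.2]
 [537.6 123.5  83.7]
 [535.2 122.4  83. ]
 [533.  119.4  80.6]
 [543.1 120.4  77. ]
 [540.1 123.6  80.2]
 [537.6 123.2  80.1]
 [535.  123.7  80.8]
 [533.1 119.4  77.2]
 [543.  121.3  74.4]
 [540.4 121.6  74.9]
 [537.7 122.9  76.4]
 [535.  124.1  77.8]
 [533.2 118.8  73.3]
 [542.6 124.5  74. ]
 [540.1 124.5  74.2]
 [537.7 123.5  73.6]
 [532.7 122.8  73.5]]
shaft top [[545.9 125.   74.7]
 [545.7 122.5  75.6]
 [542.9 118.6  89.5]
 [543.  116.2  89. ]
 [542.8 113.8  90. ]
 [544.1 125.4  71.2]
 [541.2 121.3  86.2]
 [540.2 118.3  91.4]
 [541.5 116.8  84.1]
 [540.5 113.8  89.1]
 [540.6 111.6  88.3]
 [538.7 121.2  86.6]
 [538.5 118.8  87.2]
 [538.3 116.3  88.3]
 [538.2 113.9  88.7]
 [538.4 111.7  87.2]
 [536.  121.1  87.9]
 [535.5 118.4  90.7]
 [535.5 116.   90.7]
 [535.8 113.9  88.6]
 [536.1 111.7  86.7]
 [538.  110.4  76.3]
 [533.2 118.5  90.1]
 [533.3 116.2  89.2]
 [533.9 114.2  86. ]
 [534.7 112.2  81.4]
 [536.2 110.7  72.5]
 [532.5 117.2  80.1]
 [533.  115.   77.5]
 [533.6 113.   73.9]]
knob side 73 [ 608.3 -169.    38.2] [ 589.5 -191.3   36.1] [ 627.3 -146.5   43.1]
knob side 201 [ 602.6 -172.4   27.6] [ 544.8 -304.     8.3] [ 632.  -145.2   43.1]
```

View pics/s1.png

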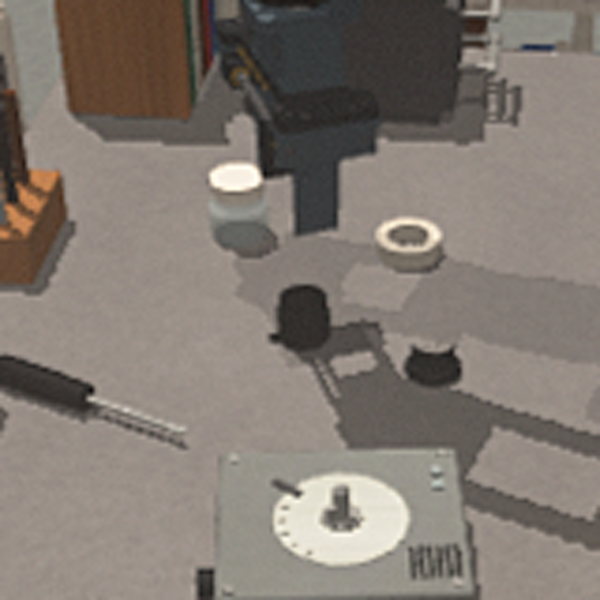

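The side view shows the gripper straddling above the knob at (303,315 in the crop). Both cameras place the knob at about (608,-172.5), the shaft at about (538.6,117) and the housing yaw at about 9°. I'm descending to grasp.

arm_command([
  {"offset": [-0.0027, 0.001, 0.03], "spin": 0},
  {"offset": [0, 0, 0.04], "spin": 0},
  {"offset": [0, 0, 0.035], "spin": 0},
  {"offset": [0, 0, 0.022], "spin": 0},
  {"offset": [0, 0, 0], "spin": 0},
])

```text
time_s: 2.62
ee_pos: [604.0, -175.6, 19.7]
ee_rot: [-179.9, 0.2, 26.1]
force: [-0.3, -0.6, -0.4]
gripper_width: 85.3
gripper_force: 0.0
```

arm_command([
  {"offset": [0, 0, 0], "spin": 0},
  {"offset": [0, 0, 0], "spin": 0},
  {"offset": [0, 0, 0], "spin": 0},
  {"offset": [0, 0, 0], "spin": 0},
], jaw=0.03, newtons=30)

```text
time_s: 3.12
ee_pos: [605.6, -175.6, 21.5]
ee_rot: [180.0, -0.0, 26.1]
force: [0.3, -0.9, -0.5]
gripper_width: 47.8
gripper_force: 0.0
```

arm_command([
  {"offset": [0.003, 0, 0], "spin": 0},
  {"offset": [0, 0, 0], "spin": 0},
  {"offset": [0, 0, 0], "spin": 0},
  {"offset": [0, 0, 0], "spin": 0},
])

```text
time_s: 3.62
ee_pos: [608.2, -174.1, 21.3]
ee_rot: [180.0, -0.0, 26.1]
force: [-1.0, 0.2, 4.6]
gripper_width: 42.3
gripper_force: 30.0
```

arm_command([
  {"offset": [0, 0, 0], "spin": 0},
])

```text
time_s: 3.75
ee_pos: [608.2, -174.2, 21.3]
ee_rot: [180.0, -0.0, 26.1]
force: [-1.1, -0.3, 5.0]
gripper_width: 42.3
gripper_force: 30.0
```

arm_command([
  {"offset": [0, 0, 0], "spin": 0},
])

```text
time_s: 3.88
ee_pos: [608.2, -174.1, 21.3]
ee_rot: [180.0, -0.0, 26.1]
force: [-1.8, 0.5, 5.4]
gripper_width: 42.5
gripper_force: 30.0
```

arm_command([
  {"offset": [0, 0, -0.02], "spin": 0},
  {"offset": [0, 0, -0.05], "spin": 0},
  {"offset": [0, 0, -0.05], "spin": 0},
  {"offset": [0.0047, -0.021, -0.02], "spin": 0},
  {"offset": [0.0094, -0.0417, 0], "spin": 0},
])

```text
time_s: 4.5
ee_pos: [593.5, -111.1, 161.5]
ee_rot: [179.9, -0.1, 26.0]
force: [0.4, 0.5, -1.9]
gripper_width: 42.5
gripper_force: 30.0
```

arm_command([
  {"offset": [0.0094, -0.0417, 0], "spin": 0},
  {"offset": [0.0094, -0.0417, 0], "spin": 0},
  {"offset": [0.0094, -0.0417, 0], "spin": 0},
  {"offset": [0.0094, -0.0417, 0], "spin": 0},
  {"offset": [0.0094, -0.0417, 0], "spin": 0},
])

```text
time_s: 5.12
ee_pos: [541.3, 98.5, 159.1]
ee_rot: [-179.9, 0.2, 26.1]
force: [-0.2, -0.1, -0.7]
gripper_width: 42.5
gripper_force: 30.0
```

arm_command([
  {"offset": [0.0047, -0.021, 0], "spin": 0},
  {"offset": [0, 0, 0], "spin": -0.175},
  {"offset": [0, 0, 0], "spin": -0.175},
  {"offset": [0, 0, 0], "spin": -0.175},
  {"offset": [0, 0, 0], "spin": -0.175},
])

```text
time_s: 5.75
ee_pos: [536.6, 118.1, 159.0]
ee_rot: [-179.8, 0.1, 66.6]
force: [-0.3, 0.6, -0.3]
gripper_width: 42.6
gripper_force: 30.0
```

arm_command([
  {"offset": [0, 0, 0], "spin": 0},
  {"offset": [0, 0, 0], "spin": 0},
  {"offset": [0, 0, 0], "spin": 0},
])

```text
time_s: 6.12
ee_pos: [538.2, 117.4, 160.6]
ee_rot: [-180.0, 0.0, 66.2]
force: [0.1, 0.1, -0.5]
gripper_width: 42.6
gripper_force: 30.0
```

Run:
```python
from h import *
s=env.state();print(s["time_s"],s["ee_pos"],s["ee_rot"],s["force"],s["qpos"])
p,d=env.grab_frame("side");np.save("s2.npy",d)
for t in("knob_center","knob_pointer","shaft_tip"):
    for r in env.pinpoint("side",t)[:2]:print(t,r)
cv2.imwrite("pics/s2.png",cv2.resize(p[130:250,260:380],(600,600),interpolation=cv2.INTER_CUBIC))
```

```text
6.125 [538.2 117.4 160.6] [-180.     0.    66.2] [ 0.1  0.1 -0.5] [11.1 19.1 98.7  0.  62.2 34.9]
knob_center {'location': [317.6, 186.5], 'score': 0.71}
knob_pointer {'location': [313.7, 197.7], 'score': 0.75}
shaft_tip {'location': [427.2, 264.2], 'score': 0.96}
shaft_tip {'location': [319.9, 208.3], 'score': 0.87}
```

View pics/s2.png

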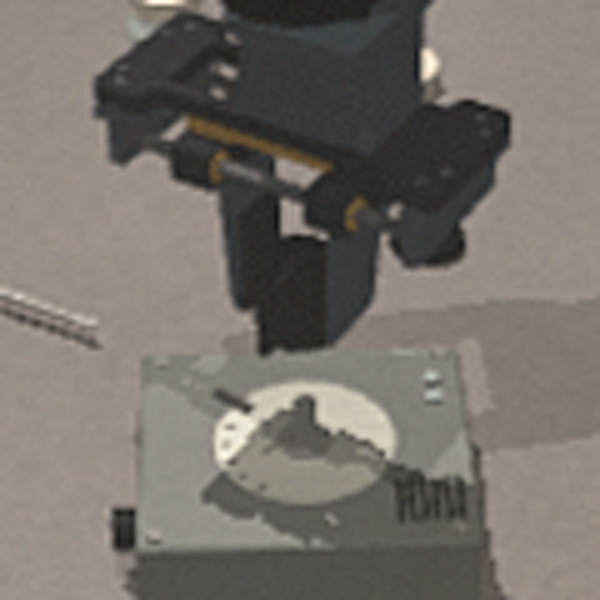

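The knob is held with its nub facing the camera at about (313.4,199.6). One check of the knob's offset in the grip, then I lower it.

Run:
```python
from h import *
print(ray("side",(313.4,199.6),z=141))
d=np.load("s2.npy")
H=cloud("side",d,(312,180,14,19));H=H[(H[:,2]>141)&(H[:,2]<172)]
t=np.radians(66.2);a=(H[:,:2]-[538.2,117.4])@np.array([[np.cos(t),np.sin(t)],[np.sin(t),-np.cos(t)]]).T
for p,q in zip(H,a): 
    if abs(q[0])<60: print(q,p[2],end=" ")
```

```text
[550.  145.4 141. ]
[22.2  7.8] 170.30146872403998 [21.3  8.5] 166.41016719195784 [21.6  5.5] 167.80546742882427 [23.2  1.6] 170.47994236690965 [22.1 -0.4] 170.5240673340587 [ 14.  -14.8] 170.79700682492103 [ 12.6 -16.7] 170.66259319148298 [25.2  6. ] 167.0658226213926 [24.8  3.5] 167.8081952748131 [22.   2.5] 166.28858810335896 [23.9 -1.6] 169.22561853135062 [22.9 -3.7] 169.42232701872342 [21.1 -5.4] 168.8717501877543 [20.7 -7.9] 169.61035276082134 [ 19.9 -10.1] 169.97648794093743 [ 18.5 -12. ] 169.80640428169283 [ 16.6 -13.6] 169.11508210782597 [ 15.1 -15.4] 168.83176895356416 [ 12.7 -16.7] 167.7218751771792 [24.8  3.5] 164.74964256967314 [23.2  1.7] 164.43939443715635 [25.5 -2.5] 167.73929861505837 [24.3 -4.5] 167.66533572840547 [22.5 -6.2] 167.17666107805223 [22.2 -8.7] 167.9376299816239 [19.5 -9.8] 166.5751230126382 [ 17.2 -11.2] 165.5789472478225 [ 20.1 -15.7] 169.40159715798188 [ 19.6 -18.2] 170.05577011142475 [ 15.  -18.1] 166.8811415916199 [ 17.  -22.1] 169.86972891263667 [24.2  6.8] 160.0074321052649 [23.8  4.3] 160.7599140476234 [24.3  1.1] 162.3745294701456 [25.5 -2.5] 16
[... 2709 characters left out ...]
21.2 -7.8] 145.65944375425045 [ 21.7 -10.9] 147.25250490939868 [ 19.5 -12.4] 146.3254885049147 [ 18.4 -14.5] 146.4137495591234 [ 16.  -15.8] 145.3257247354992 [ 15.6 -18.3] 146.06362235981476 [ 16.7 -21.8] 148.33727447609988 [ 16.4 -24.4] 149.24615800024083 [30.2  3.5] 144.13025513816126 [28.8  1.5] 143.99644233558377 [25.9  0.6] 142.3279302151833 [25.4 -2. ] 143.05031797984168 [23.3 -3.4] 142.1763972407134 [23.8 -6.6] 143.88043020997168 [23.7 -9.4] 144.9906664686514 [ 22.1 -11.2] 144.63287877035702 [ 21.5 -13.6] 145.1797173493386 [ 18.6 -14.6] 143.5570558515484 [ 16.5 -16.1] 142.68815142525682 [ 14.2 -17.5] 141.61761440296186 [ 14.4 -20.4] 143.05177981110705 [ 17.6 -25.1] 147.26979593536873
```

arm_command([
  {"offset": [-0.001, 0, 0.02], "spin": 0},
  {"offset": [0, 0, 0.022], "spin": 0},
  {"offset": [0, 0, 0.006], "spin": 0},
  {"offset": [0, 0, 0.002], "spin": 0},
  {"offset": [0, 0, 0], "spin": 0},
])

```text
time_s: 6.95
ee_pos: [538.6, 116.4, 111.6]
ee_rot: [179.9, -0.0, 66.2]
force: [-0.8, 0.7, -1.9]
gripper_width: 42.4
gripper_force: 30.0
```

arm_command([
  {"offset": [0, 0, 0.002], "spin": 0},
  {"offset": [0, 0, 0.002], "spin": 0},
  {"offset": [0, 0, 0], "spin": 0},
])

```text
time_s: 7.32
ee_pos: [538.0, 116.0, 107.4]
ee_rot: [180.0, 0.0, 66.2]
force: [-1.9, -1.6, 2.9]
gripper_width: 42.6
gripper_force: 30.0
```

arm_command([
  {"offset": [0, 0, 0.002], "spin": 0},
  {"offset": [0, 0, 0.002], "spin": 0},
  {"offset": [0, 0, 0], "spin": 0},
])

```text
time_s: 7.7
ee_pos: [537.3, 115.6, 102.5]
ee_rot: [-179.9, 0.1, 66.2]
force: [-1.7, -3.4, 0.1]
gripper_width: 42.6
gripper_force: 30.0
```

arm_command([
  {"offset": [0, 0, 0.002], "spin": 0},
  {"offset": [0, 0, 0.002], "spin": 0},
  {"offset": [0, 0, 0], "spin": 0},
])

```text
time_s: 8.07
ee_pos: [537.3, 115.6, 98.2]
ee_rot: [-179.9, 0.1, 66.2]
force: [-2.9, -3.9, -0.2]
gripper_width: 42.2
gripper_force: 30.0
```

arm_command([
  {"offset": [-0.001, 0, 0.002], "spin": 0},
  {"offset": [0, 0, 0.002], "spin": 0},
  {"offset": [0, 0, 0], "spin": 0},
])

```text
time_s: 8.45
ee_pos: [537.4, 115.3, 94.5]
ee_rot: [-180.0, 0.0, 66.2]
force: [-2.3, -2.7, 0.0]
gripper_width: 42.1
gripper_force: 30.0
```

arm_command([
  {"offset": [0, 0, 0.002], "spin": 0},
  {"offset": [0, 0, 0.001], "spin": 0},
  {"offset": [0, 0, 0], "spin": 0},
])

```text
time_s: 8.82
ee_pos: [537.5, 115.1, 92.3]
ee_rot: [180.0, 0.0, 66.2]
force: [-4.3, -3.3, 3.5]
gripper_width: 42.5
gripper_force: 30.0
```

arm_command([
  {"offset": [0, 0, 0.002], "spin": 0},
  {"offset": [0, 0, 0], "spin": 0},
  {"offset": [0, 0, 0], "spin": 0},
])

```text
time_s: 9.2
ee_pos: [537.6, 115.0, 90.4]
ee_rot: [180.0, 0.0, 66.2]
force: [-4.1, -3.1, 4.5]
gripper_width: 42.6
gripper_force: 30.0
```

arm_command([
  {"offset": [0, 0, 0.002], "spin": 0},
  {"offset": [0, 0, 0.001], "spin": 0},
  {"offset": [0, 0, 0], "spin": 0},
])

```text
time_s: 9.57
ee_pos: [537.6, 114.8, 87.6]
ee_rot: [180.0, 0.1, 66.2]
force: [-3.9, -4.7, 6.4]
gripper_width: 42.4
gripper_force: 30.0
```

Run:
```python
from h import *
s=env.state();print(s["time_s"],s["ee_pos"],s["ee_rot"],s["force"],s["torque"])
p,d=env.grab_frame("side");np.save("s3.npy",d)
cv2.imwrite("pics/s3.png",cv2.resize(p[150:250,270:370],(600,600),interpolation=cv2.INTER_CUBIC))
```

```text
9.575 [537.6 114.8  87.6] [180.    0.1  66.2] [-3.9 -4.7  6.4] [-0.9  0.8 -0. ]
```

View pics/s3.png

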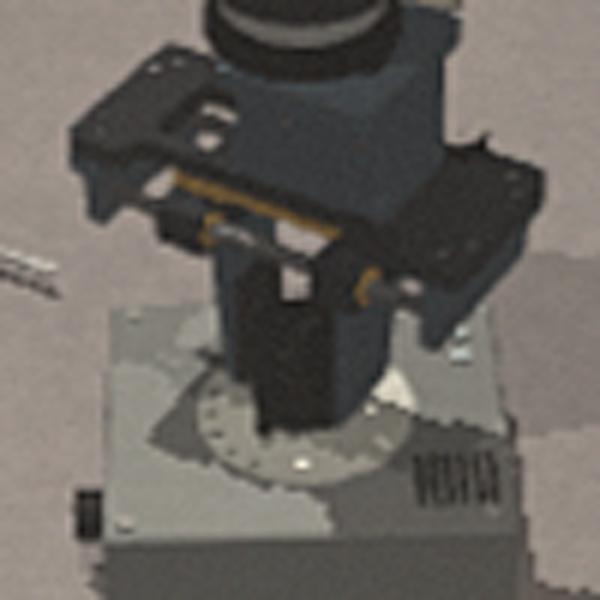

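The knob sits low, with its nub at about (265,425) in the crop, just above the disc. It hasn't slipped in the jaws, so the keyway is already going down over the key. I'll keep pressing until it's home.

arm_command([
  {"offset": [-0.001, 0, 0.002], "spin": 0},
  {"offset": [0, 0, 0.001], "spin": 0},
  {"offset": [0, 0, 0], "spin": 0},
])

```text
time_s: 10.0
ee_pos: [537.6, 114.5, 84.5]
ee_rot: [180.0, -0.0, 66.2]
force: [-3.5, -2.5, 4.6]
gripper_width: 42.5
gripper_force: 30.0
```

arm_command([
  {"offset": [0, 0, 0.001], "spin": 0},
  {"offset": [0, 0, 0], "spin": 0},
])

```text
time_s: 10.25
ee_pos: [537.6, 114.5, 84.2]
ee_rot: [179.9, -0.0, 66.2]
force: [-4.7, -2.7, 9.8]
gripper_width: 42.6
gripper_force: 30.0
```

arm_command([
  {"offset": [0, 0, 0.001], "spin": 0},
  {"offset": [0, 0, 0], "spin": 0},
])

```text
time_s: 10.5
ee_pos: [537.6, 114.6, 84.1]
ee_rot: [179.9, -0.1, 66.2]
force: [-5.8, -3.6, 15.0]
gripper_width: 42.8
gripper_force: 30.0
```

arm_command([
  {"offset": [-0.0005, -0.0005, -0.001], "spin": 0.05},
  {"offset": [0, -0.0002, 0], "spin": 0.08},
  {"offset": [0, -0.0002, 0], "spin": 0.08},
  {"offset": [0, -0.0002, 0], "spin": 0.08},
  {"offset": [0, 0, 0], "spin": 0},
])

```text
time_s: 11.12
ee_pos: [536.2, 115.3, 84.1]
ee_rot: [-180.0, -0.1, 49.6]
force: [-5.4, -0.4, 9.3]
gripper_width: 42.4
gripper_force: 30.0
```

```bash
python3 -c "
from h import *
s=env.state();print(s['torque'],s['force'],s['ee_pos'],s['qpos'])"
```

```text
[-0.1  1.   0. ] [-5.4 -0.4  9.3] [536.2 115.3  84.1] [ 10.9  23.5 104.7   0.1  51.8  51.3]
```

arm_command([
  {"offset": [-0.0005, -0.0007, 0], "spin": 0.08},
  {"offset": [0, -0.0002, 0], "spin": 0.08},
  {"offset": [0, -0.0002, 0], "spin": 0.08},
  {"offset": [0, -0.0002, 0], "spin": 0.08},
  {"offset": [0, -0.0002, 0], "spin": 0.08},
])

```text
time_s: 11.75
ee_pos: [534.8, 116.9, 84.1]
ee_rot: [-179.9, -0.1, 26.5]
force: [-5.7, 2.3, 8.6]
gripper_width: 42.4
gripper_force: 30.0
```

```bash
python3 -c "
from h import *
s=env.state();np.set_printoptions(precision=3);print(s['torque'],s['force'],s['ee_pos'],s['qpos'])"
```

```text
[0.544 1.046 0.134] [-5.744  2.309  8.602] [534.762 116.932  84.145] [ 11.032  23.372 104.839   0.214  51.714  74.396]
```

arm_command([
  {"offset": [-0.0005, -0.0008, 0], "spin": 0.08},
  {"offset": [0, -0.0004, 0], "spin": 0.08},
  {"offset": [0, -0.0004, 0], "spin": 0.08},
  {"offset": [0, -0.0004, 0], "spin": 0.08},
  {"offset": [0, -0.0004, 0], "spin": 0.08},
])

```text
time_s: 12.38
ee_pos: [534.8, 118.3, 84.2]
ee_rot: [-179.9, -0.2, 3.6]
force: [-3.5, -0.6, 5.8]
gripper_width: 42.6
gripper_force: 30.0
```

arm_command([
  {"offset": [0, -0.0004, 0], "spin": 0.08},
  {"offset": [0, -0.0004, 0], "spin": 0.08},
  {"offset": [0, -0.0004, 0], "spin": 0.08},
  {"offset": [0, -0.0004, 0], "spin": 0.08},
  {"offset": [0, 0, 0], "spin": 0},
])

```text
time_s: 13.0
ee_pos: [535.2, 119.2, 84.1]
ee_rot: [-179.9, -0.2, -14.6]
force: [-2.3, -1.9, 6.5]
gripper_width: 42.9
gripper_force: 30.0
```

```bash
python3 -c "
from h import *
s=env.state();np.set_printoptions(precision=3);print(s['torque'],s['force'],s['ee_pos'],s['ee_rot'])
p,d=env.grab_frame('side');cv2.imwrite('pics/s4.png',cv2.resize(p[150:250,270:370],(600,600),interpolation=cv2.INTER_CUBIC))"
```

```text
[-0.473  0.446  0.095] [-2.28  -1.919  6.479] [535.189 119.189  84.143] [-179.903   -0.211  -14.576]
```

View pics/s4.png

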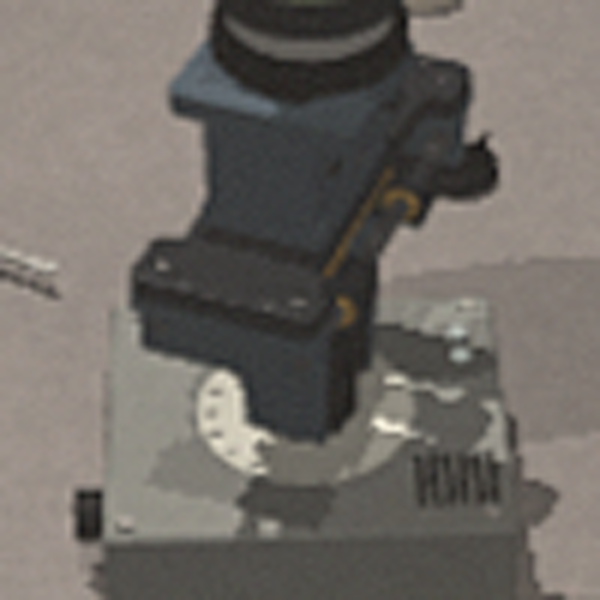

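The pointer is hidden behind the finger at about (300,420), but the torque matches the shaft turning with the knob. I'll finish the last 15°.

arm_command([
  {"offset": [0, -0.0003, 0], "spin": 0.07},
  {"offset": [0, -0.0003, 0], "spin": 0.07},
  {"offset": [0, -0.0003, 0], "spin": 0.07},
  {"offset": [0, -0.0003, 0], "spin": 0.06},
  {"offset": [0, 0, 0], "spin": 0},
])

```text
time_s: 13.68
ee_pos: [535.7, 119.8, 84.2]
ee_rot: [-179.9, -0.2, -30.0]
force: [-1.5, -4.3, 6.4]
gripper_width: 42.5
gripper_force: 30.0
```

```bash
python3 -c "
from h import *
s=env.state();np.set_printoptions(precision=3);print(s['torque'],s['force'],s['ee_pos'],s['ee_rot'])"
```

```text
[-0.705  0.396  0.06 ] [-1.471 -4.337  6.374] [535.71  119.84   84.171] [-179.889   -0.211  -30.016]
```

arm_command([
  {"offset": [0, 0, 0], "spin": 0},
  {"offset": [0, 0, 0], "spin": 0},
  {"offset": [0, 0, 0], "spin": 0},
], jaw=0.056)

```text
time_s: 14.05
ee_pos: [534.4, 120.3, 82.8]
ee_rot: [-180.0, -0.0, -30.0]
force: [-0.9, 0.6, 0.3]
gripper_width: 55.8
gripper_force: 0.0
```

arm_command([
  {"offset": [0, 0, -0.005], "spin": 0},
  {"offset": [0, 0, -0.03], "spin": 0},
  {"offset": [0, 0, -0.04], "spin": 0},
  {"offset": [0, 0, -0.04], "spin": 0},
  {"offset": [-0.05, -0.03, 0], "spin": 0},
])

```text
time_s: 14.68
ee_pos: [509.4, 170.3, 201.8]
ee_rot: [-179.6, -0.4, -30.3]
force: [0.2, 1.9, -0.1]
gripper_width: 55.7
gripper_force: 0.0
```

arm_command([
  {"offset": [-0.05, -0.03, 0], "spin": 0},
  {"offset": [-0.05, -0.03, 0], "spin": 0},
  {"offset": [-0.03, -0.02, 0], "spin": 0},
  {"offset": [0, 0, 0], "spin": 0},
])

```text
time_s: 15.18
ee_pos: [445.0, 282.3, 197.5]
ee_rot: [-178.7, 1.9, -27.8]
force: [0.5, 0.1, -0.6]
gripper_width: 56.0
gripper_force: 0.0
```

```bash
python3 -c "
from h import *
s=env.state();print(s['force'],s['ee_pos'],s['ee_rot'],s['gripper_width'])
f=lambda i,x,y,w,h:cv2.resize(i[y:y+h,x:x+w],(400,300),interpolation=cv2.INTER_CUBIC)
p,d=env.grab_frame('top');q,e=env.grab_frame('side')
H=cloud('top',d,(275,195,30,30));H=H[H[:,2]>85];print(len(H),H.mean(0),H.min(0),H.max(0))
H=H[H[:,2]>97];print('top',np.median(H,0))
for c in('top','side'):
  for t,z in(('knob_center',83),('knob_pointer',67)):
    for r in env.pinpoint(c,t)[:1]:print(c,t,r,ray(c,r['location'],z=z))
cv2.imwrite('pics/f.png',np.hstack([f(p,250,172,80,60),f(q,275,180,90,67)]))"
```

```text
[ 0.5  0.1 -0.6] [445.  282.3 197.5] [-178.7    1.9  -27.8] 56.01748551557156
270 [537.2 116.1 101.7] [517.2  96.8  85.2] [561.2 136.4 107.5]
top [538.1 116.9 103.3]
top knob_center {'location': [285.8, 208.0], 'score': 0.7} [536.9 119.7  83. ]
top knob_pointer {'location': [294.2, 196.6], 'score': 0.75} [567.9 101.1  67. ]
side knob_center {'location': [315.9, 207.1], 'score': 0.43} [550.5 105.4  83. ]
side knob_pointer {'location': [312.0, 212.3], 'score': 0.43} [560.4 108.5  67. ]
```

View pics/f.png

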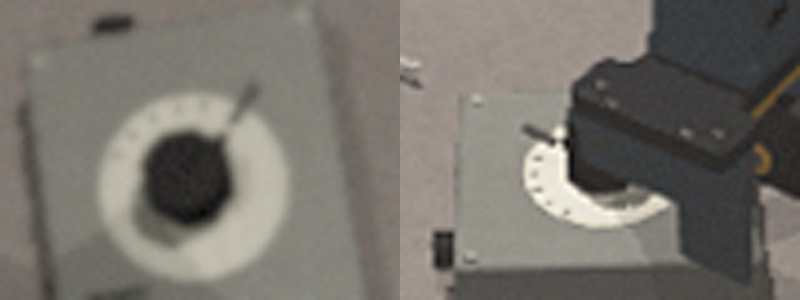

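The knob's top is at 103 mm, which is the home height. In both views the nub lines up with the mark (about (222,135) in the left crop) and the gripper is clear. Handing in.

```bash
python3 -c "
from workcell import env
print(env.job_done())"
```

```text
the job is handed in; nothing more can be done
None
```

The knob is fully home on the keyed shaft (top measured at 103 mm, the home height), its pointer lines up with the long mark in both views, and the gripper let go and backed clear; I handed the job in at about 15 s, and the hand-in returned no verdict.

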